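# Two turns on the pin feeder

## Robot

A 6-joint arm with a two-finger parallel gripper is mounted at the origin on the work surface. World frame = base frame: x ahead of the robot, y to its left, z up, the work surface at z = 0. Lengths are in m, angles in rad, forces in N, time in s.
With the tool pointing down it reaches from about 0.4 to 0.825 m from the base axis. Payload 7 kg.
Tool frame: the origin (TCP) lies midway between the tips of the shut fingers; the grasp point (between the pads) lies 19 mm behind it; z points along the fingers, y is the line along which they close (so a half turn about z gives the same grasp; the last joint's range is limited). The gripper opens to 88 mm and grips with 3 to 60 N. Pads are 19 mm wide; open, the fingers measure 130 mm over their backs; the gripper's body (78 mm by 193 mm) begins 47 mm behind the grasp point.
Start: joints at [-0.929, 0.359, 0.012, 0, -1.224, -0.288], TCP at [0.234, -0.633, 0.227] pointing down, gripper open.
Joint ranges: [-3.07, 3.07], [-1.43, 2.12], [-1.02, 1.25], [-3.03, 1.67], [-3.05, -0], [-3.03, 3.03]. Speed limits (rad/s): [2.39, 2.39, 3.01, 3.14, 3.14, 3.14].

## Interface

Orientations are given as [roll, pitch, yaw] about the fixed x, y, z axes, in that order (R = Rz(yaw) Ry(pitch) Rx(roll)).
In Python, from station import arm gives the robot as it stands.
- The arm moves only by the tool servo_tool, never from a script. Its argument "deltas" is a list of rows, each a list of 7 numbers: the closure, from -1 (fully open) to 1 (shut), then the shift along the tool's x, y, z in mm, then the turn, a rotation vector about the tool's x, y, z in degrees. In form: [[gripper, x, y, z, ax, ay, az], ...]. A call has 1 to 20 rows; each row shifts and turns the commanded pose from where the row before left it, along the tool's axes as they then stand; what a row does not reach is not made up. A row lasts 1/12 s, in which the tool goes at most 41.7 mm and 7.16 degrees, less where a joint would pass 70% of its speed; a pose out of reach is approached as far as the arm can. A call is refused whole if a number of a shift passes 41.7 or a number of a turn 7.16, either way. A call with a gripper value outside its range is refused whole. The fingers move at their own pace and stop on an object; "squeeze" is the grip in N (left out, the last holds). Time passes only in rows, so rows that do not move let the fingers close. It gives the time, the measured TCP pose, the force, the opening and the grip force at its end, in the units of the state.
- arm.get_state(): the state, without advancing time (a new reading comes with each control period).
- arm.grab_frame(name): name is "scene" or "top"; returns a dict with "color" (480x640x3 uint8, red, green, blue), "K" (3x3 intrinsics, pixels), "position" and "orientation" of the camera in the world. Camera axes: x right, y down, z forward; pixel columns grow to the right and rows downward; lengths in m; the calibration is good to about 2 mm. A picture is of the moment at which its call begins. There is no depth.
- arm.job_done(): hands the job in; it is judged then, once.
Trained networks look in a picture, given as the dict that the camera call returned (one of the last four; its "shot" number tells which), for a name from the list of things; names that differ only in an ending like _2 or _b are one class to them, and where a whole thing is asked for, a point or a joint stands for the part that bears it (a point fixed in the world has none). Each returns a list of dicts, best first, with "conf" (0 to 1); they miss things now and then, are a little off and sometimes report something else, mostly with a low value. They report only what shows in the picture. A call takes as long as a camera call.
- arm.recognise(query, picture): "at" ([x, y, z] in m, in the coordinates of the camera as it stood for that picture, good to about 4 mm: the middle of the surface that is visible of it).
The state is a dict: "t": time; "q": joint angles; "qd": joint speeds; "joint_efforts": joint torques, N m; "eef_pos": TCP position; "ee_rot": TCP orientation; "force": force on the tool from outside, world axes, zero at the start; "moment": the same for the moment, N m; "width": finger opening in m; "gripper_force": force on a finger pad.
Only numpy, scipy, OpenCV 4.12 (cv2) and the standard library are available. Lean on these libraries where they do the work, as an engineer would, in place of code of your own. Each camera call takes 0.05 s, during which the arm holds its last target. There are 200 camera calls.

## Task

Dose the loose-pin feeder, the one with the funnel hopper on its back: take its crank by the upright black handle and turn it exactly two full turns clockwise (seen from above), one dose a turn, without overrunning, so that the handle stops again at the black index mark where it started. Then let go, and leave the crank of the other feeder, the one with the flat tape reel, alone.

Things in the scene. Friction and masses are not known exactly. Their poses are not given: they have to be found in the camera images.
- crank (a joint): Turning angle of the pin feeder's crank, rad: about 0 at the start, with the handle at the index mark; grows clockwise seen from above and does not wrap (one turn = 6.283). There are no stops or clicks near the work. The crank turns easily (about 2 N at the handle) and stays where it is left.
- crank_handle (a point): Centre of the pin feeder's crank handle: an upright black cylinder, 20 mm in diameter and 56 mm tall, that spins freely on its own pin, so a gripper can hold it and go round without turning. Its top stands 165 mm above the table, its foot (the top of the flat steel crank arm) 109 mm, this point 142 mm; 45 mm from the crank's axis. Its x axis points from the handle to the crank's axis, its z axis up.
- crank_axis (a point): Point on the upright axis of the pin feeder's crank, at mid-height of the handle (142 mm above the table). The feeder is a cream metal box, 280 x 130 mm and 85 mm high, that stays put; its x axis points from this axis to the aluminium funnel hopper (74 mm across, top 150 mm above the table, centred 160 mm from the axis), its z axis up. The index mark is a black bar 9 mm wide on the box's top, 69 mm from the axis along -x (above the grey pin tray, towards the robot).
- tape_crank_handle (a point): Centre of the like handle on the other feeder, which has a flat black tape reel (114 mm across) on its back in place of the hopper: same size and height; not to be moved.

How it is judged:
On the way:
1. the crank has made about one full turn clockwise (value of joint crank above 6 rad).
At the end, for the whole second after the job is handed in: The pin feeder's crank has gone exactly two turns clockwise and rests with its handle within 0.32 rad (18 degrees) of the index mark; the other feeder's crank handle is within 20 mm of where it was (value of joint crank between 12.246 and 12.886 rad and velocity of joint crank between -0.1 and 0.1 rad/s and distance of tape_crank_handle from where it was at the start of the episode below 0.02 m); the robot touches nothing.
It fails at once if the crank is wound the wrong way, more than 0.5 rad behind the mark at the start (value of joint crank below -0.5 rad).
It fails at once if the crank overruns the two turns by more than 0.7 rad (value of joint crank above 13.266 rad).
It fails at once if the tape feeder's crank handle is moved more than 20 mm (distance of tape_crank_handle from where it was at the start of the episode above 0.02 m).
It also fails if it takes over 48 s, if anything falls off the work surface, if the arm or the gripper's body presses on something with over 40 N, if the wrist force passes 120 N, or if a joint passes its speed limit or range.

## Working session

There is one attempt and no reset: what is moved stays moved. The work goes in short steps, Python scripts to look and compute and a tool call to move; the robot and the scene stay as the last step left them, time stands still between calls to the robot, and variables do not carry over. Pictures are saved under pics/ and viewed, at most 10 in all, crops included, and the job is handed in when it is done.

Besides the shell and the picture viewer there is one more tool, called after ">>>" as name([rows], argument=value, ...), one row to a line, values as JSON. servo_tool: Moves the arm, as the interface text tells. Its arguments: {"type":"object","properties":{"deltas":{"type":"array","items":{"type":"array","items":{"type":"number"}}},"squeeze":{"type":"number"}},"required":["deltas"]}

```bash
mkdir -p pics
cat > h.py <<'E'
import numpy as np,cv2
from scipy.spatial.transform import Rotation as R
from station import arm
def cam(f):
    o=np.array(f["orientation"],float)
    Rm=o if o.shape==(3,3) else R.from_euler('xyz',o).as_matrix()
    return Rm,np.array(f["position"])
def world(f,p):
    Rm,t=cam(f); return Rm@np.array(p)+t
def pix2w(f,u,v,z):
    Rm,t=cam(f); d=Rm@np.linalg.inv(np.array(f["K"]))@[u,v,1]; return t+d*(z-t[2])/d[2]
def w2pix(f,P):
    Rm,t=cam(f); c=np.array(f["K"])@(Rm.T@(np.array(P)-t)); return c[:2]/c[2]
E
python3 - <<'E'
from h import *
for n in("scene","top"):
    f=arm.grab_frame(n); cv2.imwrite(f"pics/{n}0.png",f["color"][:,:,::-1])
    print(n,f["orientation"],f["position"])
    for q in("crank_handle","crank_axis","tape_crank_handle","crank"):
        for d in arm.recognise(q,f)[:3]:
            w=world(f,d["at"]); print(q,d["conf"],w.round(3),w2pix(f,w).round())
s=arm.get_state();print(s)
E
```

```text
scene [-2.30312379 -0.01514676  2.15292101] [1.05795578 0.34424154 0.73454105]
crank_handle 0.93 [0.501 0.18  0.117] [422. 285.]
crank_axis 0.94 [0.667 0.209 0.089] [386. 384.]
tape_crank_handle 0.81 [ 0.605 -0.194  0.118] [193. 229.]
top [-3.03797627  0.00993201 -1.54797836] [ 0.40223806 -0.00852242  1.09984717]
crank_handle 0.56 [0.508 0.174 0.111] [237. 234.]
crank_axis 0.96 [0.574 0.184 0.087] [236. 203.]
tape_crank_handle 0.58 [ 0.59  -0.202  0.112] [428. 197.]
crank 0.55 [0.51  0.174 0.112] [237. 233.]
{'t': 0.5, 'q': array([-9.28875072e-01,  3.58640336e-01,  1.18874316e-02,  3.38335171e-06,
       -1.22411008e+00, -2.88075821e-01]), 'qd': array([-0.00070627, -0.00109219,  0.0013365 ,  0.0005512 ,  0.00051639,
       -0.00066576]), 'joint_efforts': array([ 5.97304188e-04, -5.81797814e+01,  2.93067098e+01,  6.99714348e+00,
        1.18676652e-02, -2.20618728e-05]), 'eef_pos': array([ 0.23384574, -0.63316659,  0.22653027]), 'ee_rot': array([ 3.14152965e+00, -2.19873811e-05, -2.78774607e+00]), 'force': array([ 0.0403867 ,  0.25035801, -0.30223182]), 'moment': array([0.04993247, 0.01021849, 0.01967082]), 'gripper_force': 0.0, 'width': 0.08781454593345352}
```

View pics/scene0.png

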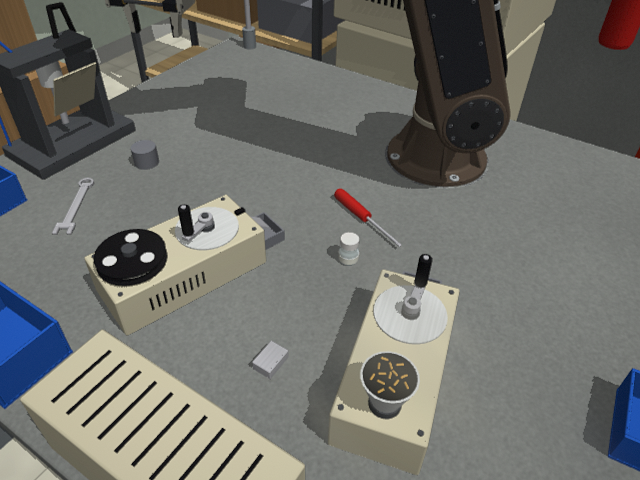

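View pics/top0.png

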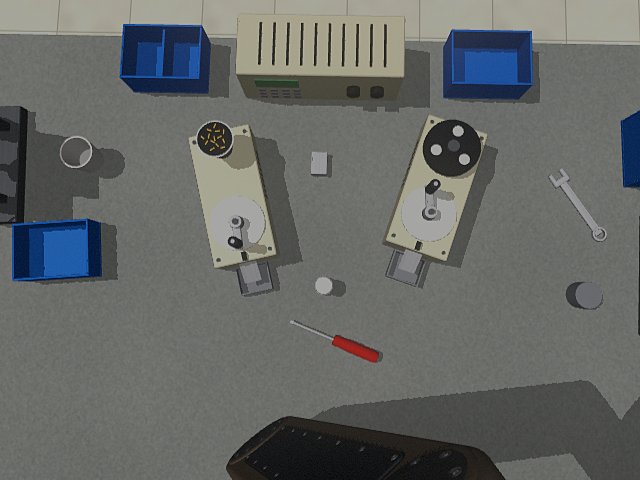

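The pin feeder is the left one in the top view: handle top near (235,242), hub (236,222), funnel (214,139), index mark (244,257). In the scene view its handle top is near (425,257). The tape feeder is on the other side, with its handle pointing towards the reel. Next I compute positions.

Run:
```python
from h import *
T=arm.grab_frame("top");S=arm.grab_frame("scene")
for nm,f,u,v,z in [("htop",T,235,242,.165),("htop",S,425,257,.165),("hfoot",S,419.5,285,.109),("hub",T,236,221.5,.12),("hub",S,411.5,301,.12),("hop",T,214.5,138.5,.15),("hop",S,390,376,.15),("mark",T,244,257,.085),
 ("taphop",T,451.5,147,.1)]:
    print(nm,pix2w(f,u,v,z).round(4))
g=lambda f,n,x0,x1,y0,y1:cv2.imwrite(f"pics/{n}.png",cv2.resize(f["color"][y0:y1,x0:x1,::-1],None,fx=5,fy=5,interpolation=cv2.INTER_CUBIC))
a=cv2.resize(T["color"][190:270,195:275,::-1],(400,400),interpolation=cv2.INTER_CUBIC)
b=cv2.resize(S["color"][245:345,370:470,::-1],(400,400),interpolation=cv2.INTER_CUBIC)
cv2.imwrite("pics/c1.png",np.hstack([a,b]))
# discs centre via fit: bright disc pixels
```

```text
htop [0.4867 0.1676 0.165 ]
htop [0.4909 0.1728 0.165 ]
hfoot [0.496  0.1749 0.109 ]
hub [0.5312 0.1758 0.12  ]
hub [0.5413 0.1817 0.12  ]
hop [0.6883 0.2184 0.15  ]
hop [0.6907 0.2208 0.15  ]
mark [0.464  0.1633 0.085 ]
taphop [ 0.6952 -0.2511  0.1   ]
```

View pics/c1.png

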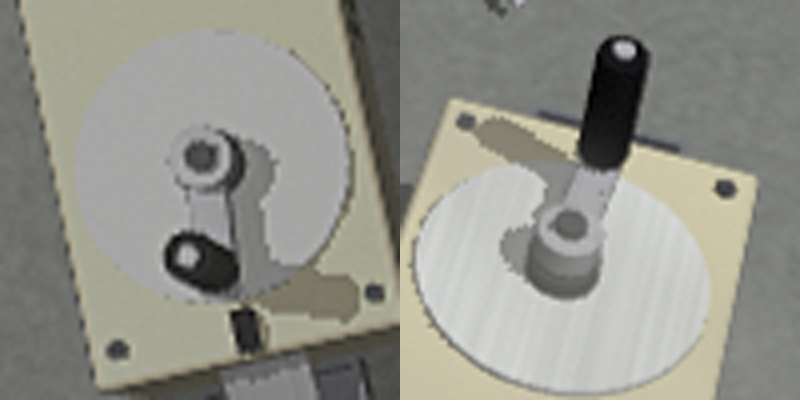

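The crop shows the handle top at T(232.4,241.6) and S(426,257.5), the hub top at T(235.6,221.2) and S(413,301.2), and the mark at T(244.2,255.8). The handle points at the mark.

Run:
```python
from h import *
T=arm.grab_frame("top");S=arm.grab_frame("scene")
def P(f):
    Rm,t=cam(f); return np.array(f["K"])@np.c_[Rm.T,-Rm.T@t]
def tri(a,b):
    x=cv2.triangulatePoints(P(T),P(S),np.array(a,float).reshape(2,1),np.array(b,float).reshape(2,1))[:,0]; return (x[:3]/x[3]).round(4)
print("htop",tri((232.4,241.6),(426,257.5)),pix2w(T,232.4,241.6,.165),pix2w(S,426,257.5,.165))
hub=tri((235.6,221.2),(413,301.2));print("hub",hub,pix2w(T,235.6,221.2,.133),pix2w(S,413,301.2,.133))
hop=(pix2w(T,214.5,138.5,.15)+pix2w(S,390,376,.15))/2
mark=pix2w(T,244.2,255.8,.085)
print("hop",hop,"mark",mark)
d=(hop-mark)[:2];L=np.linalg.norm(d);d/=L
ax=mark[:2]+d*69*L/.229/1000
print("L",L,"dir deg",np.degrees(np.arctan2(d[1],d[0])),"axis",ax,"handle",ax-.045*d)
```

```text
htop [0.4876 0.1733 0.1615] [0.4873829  0.17249207 0.165     ] [0.491067   0.17451227 0.165     ]
hub [0.5325 0.1799 0.1098] [0.53006868 0.17413079 0.133     ] [0.55134255 0.1871481  0.133     ]
hop [0.68948512 0.21959839 0.15      ] mark [0.46644236 0.16295154 0.085     ]
L 0.2301237478321983 dir deg 14.25029045919988 axis [0.53364738 0.18001981] handle [0.49003205 0.16894269]
```

>>> servo_tool([
  [-1, 0, 0, 0, 0, 0, 6],
  [-1, -25, 25, 0, 0, 0, 0],
  [-1, -25, 25, 0, 0, 0, 0],
  [-1, -25, 25, 0, 0, 0, 0],
  [-1, -25, 25, 0, 0, 0, 0],
  [-1, -25, 25, 0, 0, 0, 0],
  [-1, -25, 25, 0, 0, 0, 0],
  [-1, -25, 25, 0, 0, 0, 0],
  [-1, -25, 25, 0, 0, 0, 0],
  [-1, -25, 25, 0, 0, 0, 0],
  [-1, -25, 25, 0, 0, 0, 0],
  [-1, -25, 25, 0, 0, 0, 0],
  [-1, -25, 25, 0, 0, 0, 0],
])

```text
t: 1.78
eef_pos: [0.4513, -0.2669, 0.227]
ee_rot: [-3.141, 0.001, -2.892]
force: [0.8, -0.0, 0.4]
width: 0.0877
gripper_force: 0.0
```

>>> servo_tool([
  [-1, -12, 34.7, 0, 0, 0, 0],
  [-1, -12, 34.7, 0, 0, 0, 0],
  [-1, -12, 34.7, 0, 0, 0, 0],
  [-1, -12, 34.7, 0, 0, 0, 0],
  [-1, -12, 34.7, 0, 0, 0, 0],
  [-1, -12, 34.7, 0, 0, 0, 0],
  [-1, -12, 34.7, 0, 0, 0, 0],
  [-1, -12, 34.7, 0, 0, 0, 0],
  [-1, -12, 34.7, 0, 0, 0, 0],
  [-1, -12, 34.7, 0, 0, 0, 0],
  [-1, -12, 34.7, 0, 0, 0, 0],
  [-1, -12, 34.7, 0, 0, 0, 0],
  [-1, 0, 0, 0, 0, 0, 0],
  [-1, 0, 0, 0, 0, 0, 0],
])

```text
t: 2.95
eef_pos: [0.4874, 0.1723, 0.2263]
ee_rot: [-3.141, -0.0, -2.89]
force: [0.5, -0.1, -0.0]
width: 0.0877
gripper_force: 0.0
```

>>> servo_tool([
  [-1, 0, 0, 15, 0, 0, 0],
  [-1, 0, 0, 15, 0, 0, 0],
  [-1, 0, 0, 15, 0, 0, 0],
  [-1, 0, 0, 0, 0, 0, 0],
])

```text
t: 3.28
eef_pos: [0.4859, 0.1687, 0.179]
ee_rot: [-3.141, -0.004, -2.894]
force: [-1.6, -0.4, -0.1]
width: 0.0876
gripper_force: 0.0
```

Run:
```python
from h import *
S=arm.grab_frame("scene");cv2.imwrite("pics/s2.png",cv2.resize(S["color"][180:330,340:500,::-1],None,fx=4,fy=4))
for d in arm.recognise("crank_handle",S)[:2]: print(d["conf"],world(S,d["at"]).round(3))
```

```text
0.62 [0.499 0.178 0.116]
```

View pics/s2.png

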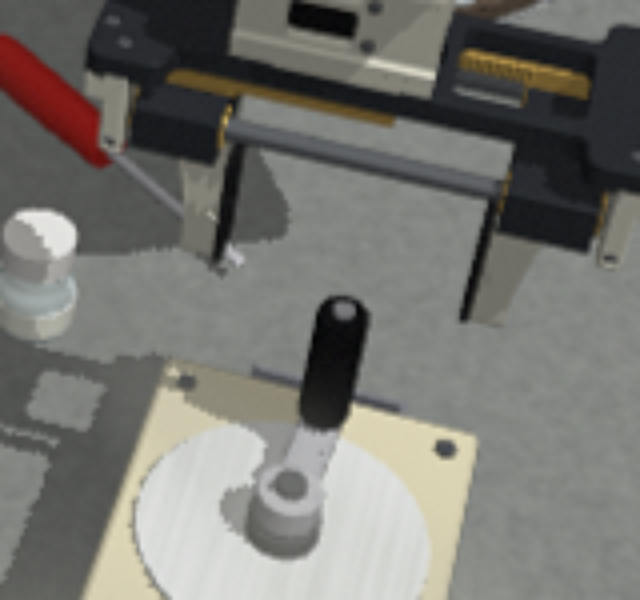

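The picture shows the handle top at crop (343,305), about midway between the finger tips at (220,265) and (480,320). I lower the arm the rest of the way and grip.

>>> servo_tool([
  [-1, -3, 1, 14, 0, 0, 0],
  [-1, 0, 0, 14, 0, 0, 0],
  [-1, 0, 0, 14, 0, 0, 0],
  [-1, 0, 0, 11, 0, 0, 0],
  [-1, 0, 0, 0, 0, 0, 0],
  [-1, 0, 0, 0, 0, 0, 0],
])

```text
t: 3.88
eef_pos: [0.4906, 0.1721, 0.1294]
ee_rot: [-3.141, 0.0, -2.893]
force: [0.1, -0.3, 0.1]
width: 0.0876
gripper_force: 0.0
```

>>> servo_tool([
  [0.5, 0, 0, 0, 0, 0, 0],
  [0.8, 0, 0, 0, 0, 0, 0],
  [1, 0, 0, 0, 0, 0, 0],
  [1, 0, 0, 0, 0, 0, 0],
  [1, 0, 0, 0, 0, 0, 0],
  [1, 0, 0, 0, 0, 0, 0],
  [1, 0, 0, 0, 0, 0, 0],
  [1, 0, 0, 0, 0, 0, 0],
], squeeze=10)

```text
t: 4.55
eef_pos: [0.4902, 0.1723, 0.1286]
ee_rot: [-3.142, -0.0, -2.892]
force: [-0.9, 0.2, -0.4]
width: 0.04
gripper_force: 0.0
```

>>> servo_tool([
  [1, 0, 0, 0, 0, 0, 0],
  [1, 0, 0, 0, 0, 0, 0],
  [1, 0, 0, 0, 0, 0, 0],
  [1, 0, 0, 0, 0, 0, 0],
  [1, 0, 0, 0, 0, 0, 0],
  [1, 0, 0, 0, 0, 0, 0],
], squeeze=10)

```text
t: 5.05
eef_pos: [0.4902, 0.1724, 0.1285]
ee_rot: [3.141, 0.0, -2.893]
force: [-0.9, 1.8, -0.1]
width: 0.0198
gripper_force: 10.0
```

>>> servo_tool([
  [1, -0.7, 7.8, 0, 0, 0, 0],
  [1, -2, 7.6, 0, 0, 0, 0],
  [1, -3.3, 7.1, 0, 0, 0, 0],
  [1, -4.5, 6.4, 0, 0, 0, 0],
  [1, -5.5, 5.5, 0, 0, 0, 0],
  [1, -6.4, 4.5, 0, 0, 0, 0],
  [1, -7.1, 3.3, 0, 0, 0, 0],
  [1, -7.6, 2, 0, 0, 0, 0],
  [1, -7.8, 0.7, 0, 0, 0, 0],
  [1, 0, 0, 0, 0, 0, 0],
])

```text
t: 5.88
eef_pos: [0.5232, 0.2248, 0.1284]
ee_rot: [-3.137, -0.003, -2.893]
force: [4.2, -10.5, 3.2]
width: 0.0198
gripper_force: 10.0
```

>>> servo_tool([
  [1, -7.8, -1.7, 0, 0, 0, 0],
  [1, -7.6, -3, 0, 0, 0, 0],
  [1, -7.1, -3.3, 0, 0, 0, 0],
  [1, -6.4, -4.5, 0, 0, 0, 0],
  [1, -5.5, -5.5, 0, 0, 0, 0],
  [1, -4.5, -6.4, 0, 0, 0, 0],
  [1, -3.3, -7.1, 0, 0, 0, 0],
  [1, -2, -7.6, 0, 0, 0, 0],
  [1, -0.7, -7.8, 0, 0, 0, 0],
  [1, 0, 0, 0, 0, 0, 0],
])

```text
t: 6.72
eef_pos: [0.5771, 0.1916, 0.1284]
ee_rot: [-3.141, -0.002, -2.893]
force: [-5.2, -2.3, 3.4]
width: 0.0199
gripper_force: 10.0
```

>>> servo_tool([
  [1, 1.2, -7.8, 0, 0, 0, 0],
  [1, 2.5, -7.6, 0, 0, 0, 0],
  [1, 3.3, -7.1, 0, 0, 0, 0],
  [1, 4.5, -6.4, 0, 0, 0, 0],
  [1, 5.5, -5.5, 0, 0, 0, 0],
  [1, 6.4, -4.5, 0, 0, 0, 0],
  [1, 7.1, -3.3, 0, 0, 0, 0],
  [1, 7.6, -2, 0, 0, 0, 0],
  [1, 7.8, -0.7, 0, 0, 0, 0],
  [1, 0, 0, 0, 0, 0, 0],
])

```text
t: 7.55
eef_pos: [0.5423, 0.1364, 0.1286]
ee_rot: [-3.141, -0.002, -2.893]
force: [-0.8, -4.3, 0.7]
width: 0.0196
gripper_force: 10.0
```

>>> servo_tool([
  [1, 7.8, 0.7, 0, 0, 0, 0],
  [1, 7.6, 2, 0, 0, 0, 0],
  [1, 7.1, 3.3, 0, 0, 0, 0],
  [1, 6.4, 4.5, 0, 0, 0, 0],
  [1, 5.5, 5.5, 0, 0, 0, 0],
  [1, 4.5, 6.4, 0, 0, 0, 0],
  [1, 3.3, 7.1, 0, 0, 0, 0],
  [1, 2, 7.6, 0, 0, 0, 0],
  [1, 0.7, 7.8, 0, 0, 0, 0],
  [1, 0, 0, 0, 0, 0, 0],
])

```text
t: 8.38
eef_pos: [0.4892, 0.1718, 0.1285]
ee_rot: [3.141, -0.0, -2.891]
force: [-3.3, 1.6, 3.6]
width: 0.0195
gripper_force: 10.0
```

>>> servo_tool([
  [1, 0, 7.3, 0, 0, 0, 0],
  [1, -2, 7.1, 0, 0, 0, 0],
  [1, -3.3, 6.6, 0, 0, 0, 0],
  [1, -4.5, 6.4, 0, 0, 0, 0],
  [1, -5.5, 5.5, 0, 0, 0, 0],
  [1, -6.4, 4.5, 0, 0, 0, 0],
  [1, -7.1, 3.3, 0, 0, 0, 0],
  [1, -7.6, 2, 0, 0, 0, 0],
  [1, -7.8, 0.7, 0, 0, 0, 0],
  [1, 0, 0, 0, 0, 0, 0],
])

```text
t: 9.22
eef_pos: [0.5238, 0.2243, 0.1286]
ee_rot: [3.141, 0.002, -2.892]
force: [0.9, 3.7, 0.9]
width: 0.0196
gripper_force: 10.0
```

>>> servo_tool([
  [1, -7.8, -0.7, 0, 0, 0, 0],
  [1, -7.6, -2, 0, 0, 0, 0],
  [1, -7.1, -3.3, 0, 0, 0, 0],
  [1, -6.4, -4.5, 0, 0, 0, 0],
  [1, -5.5, -5.5, 0, 0, 0, 0],
  [1, -4.5, -6.4, 0, 0, 0, 0],
  [1, -3.3, -7.1, 0, 0, 0, 0],
  [1, -2, -7.6, 0, 0, 0, 0],
  [1, -0.7, -7.8, 0, 0, 0, 0],
  [1, 0, 0, 0, 0, 0, 0],
])

```text
t: 10.05
eef_pos: [0.5772, 0.1887, 0.1287]
ee_rot: [-3.141, 0.0, -2.894]
force: [4.9, -1.4, -1.6]
width: 0.0198
gripper_force: 10.0
```

>>> servo_tool([
  [1, 0.7, -7.8, 0, 0, 0, 0],
  [1, 2, -7.6, 0, 0, 0, 0],
  [1, 3.3, -7.1, 0, 0, 0, 0],
  [1, 4.5, -6.4, 0, 0, 0, 0],
  [1, 5.5, -5.5, 0, 0, 0, 0],
  [1, 6.4, -4.5, 0, 0, 0, 0],
  [1, 7.1, -3.3, 0, 0, 0, 0],
  [1, 7.6, -2, 0, 0, 0, 0],
  [1, 7.8, -0.7, 0, 0, 0, 0],
  [1, 0, 0, 0, 0, 0, 0],
])

```text
t: 10.88
eef_pos: [0.5422, 0.136, 0.1286]
ee_rot: [3.14, -0.0, -2.893]
force: [-3.1, 5.9, -0.1]
width: 0.0196
gripper_force: 10.0
```

>>> servo_tool([
  [1, 7.8, 0.7, 0, 0, 0, 0],
  [1, 7.6, 2, 0, 0, 0, 0],
  [1, 7.1, 3.3, 0, 0, 0, 0],
  [1, 6.4, 4.5, 0, 0, 0, 0],
  [1, 5.5, 5.5, 0, 0, 0, 0],
  [1, 4.5, 6.4, 0, 0, 0, 0],
  [1, 3.3, 7.1, 0, 0, 0, 0],
  [1, 2, 7.6, 0, 0, 0, 0],
  [1, 0.7, 7.8, 0, 0, 0, 0],
  [1, 0, 0, 0, 0, 0, 0],
  [1, 0, 0, 0, 0, 0, 0],
  [1, 0, 0, 0, 0, 0, 0],
])

```text
t: 11.88
eef_pos: [0.4896, 0.1686, 0.1286]
ee_rot: [3.141, 0.001, -2.892]
force: [4.1, 3.8, -4.5]
width: 0.0195
gripper_force: 10.0
```

>>> servo_tool([
  [0.3, 0, 0, 0, 0, 0, 0],
  [0, 0, 0, 0, 0, 0, 0],
  [-0.5, 0, 0, 0, 0, 0, 0],
  [-1, 0, 0, 0, 0, 0, 0],
  [-1, 0, 0, 0, 0, 0, 0],
  [-1, 0, 0, 0, 0, 0, 0],
  [-1, 0, 0, 0, 0, 0, 0],
  [-1, 0, 0, 0, 0, 0, 0],
  [-1, 0, 0, 0, 0, 0, 0],
  [-1, 0, 0, 0, 0, 0, 0],
  [-1, 0, 0, -15, 0, 0, 0],
  [-1, 0, 0, -20, 0, 0, 0],
  [-1, 0, 0, -20, 0, 0, 0],
  [-1, 0, 0, -20, 0, 0, 0],
  [-1, 0, 0, -20, 0, 0, 0],
  [-1, 0, 0, 0, 0, 0, 0],
  [-1, 0, 0, 0, 0, 0, 0],
])

```text
t: 13.3
eef_pos: [0.4899, 0.1689, 0.2247]
ee_rot: [3.14, 0.002, -2.893]
force: [-0.4, -0.6, -0.7]
width: 0.0875
gripper_force: 0.0
```

Run:
```python
from h import *
S=arm.grab_frame("scene");cv2.imwrite("pics/s3.png",cv2.resize(S["color"][150:330,160:500,::-1],None,fx=2.3,fy=2.3))
```

```text
(no output)
```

View pics/s3.png

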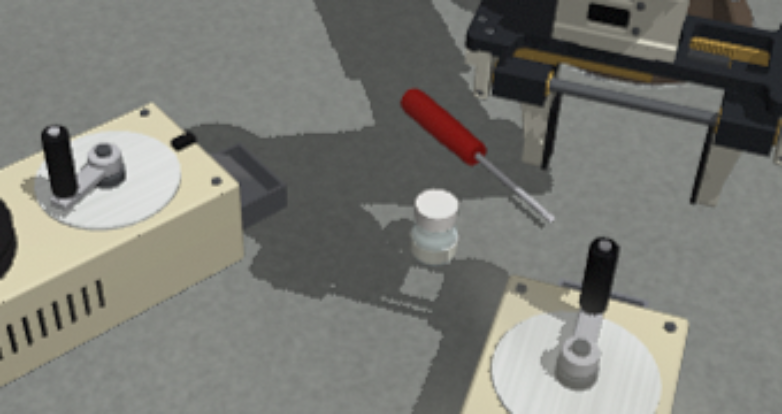

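The pin handle, top at crop (603,245), is back in its starting place at the index mark. The tape crank is unmoved, and the gripper is clear of both.

```bash
python3 -c "
from station import arm
print(arm.job_done())"
```

```text
the job is handed in; nothing more can be done
None
```

I turned the pin feeder's crank two full turns clockwise and let go with the handle back at the index mark. The tape feeder's crank was not touched, and the job is handed in; no verdict was returned.

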